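# Close two germination pots rim on rim

## Robot

A 6-joint arm with a two-finger parallel gripper is mounted at the origin on the work surface. World frame = base frame: x ahead of the robot, y to its left, z up, the work surface at z = 0. Lengths are in m, angles in rad, forces in N, time in s.
With the tool pointing down it reaches from about 0.3 to 0.875 m from the base axis. Payload 6.4 kg.
Tool frame: the origin (TCP) lies at the very end of the fingers, on their centre line; the grasp point (between the pads) lies 19 mm behind it; z points along the fingers, y is the direction in which the jaws open and shut (so a half turn about z gives the same grasp; the last joint's range is limited). The gripper opens to 85 mm and grips with 20 to 120 N. Pads are 22 mm wide; open, the fingers measure 114 mm over their backs; the gripper's body (76 mm by 85 mm) begins 54 mm behind the grasp point. The pads swing forward as they close: fully open they stand 13 mm farther back than shut.
Start: joints at [-1.378, 0.181, 1.607, -0, 1.354, -0.206], TCP at [0.223, -0.53, 0.231] pointing down, gripper open.
Joint ranges: [-2.99, 2.99], [-0.89, 2.07], [0.3, 2.58], [-1.14, 4.28], [0, 2.63], [-3.12, 3.12]. Speed limits (rad/s): [2.57, 2.57, 3.01, 3.14, 3.14, 3.14].

## Interface

Orientations are given as a unit quaternion [w, x, y, z].
In Python, from plant import status, imaging, ctrl gives the robot as it stands.
- The arm moves only by the tool play_rows, never from a script. Its argument "deltas" is a list of rows, each a list of 6 numbers: the shift along the world's x, y, z in m, then the turn, a rotation vector about the world's x, y, z in rad. In form: [[x, y, z, wx, wy, wz], ...]. A call has exactly 10 rows; each row is the pose to reach, as a shift and turn from the pose commanded when the call began; what a row does not reach only later rows make up. A row lasts 1/12 s, in which the tool goes at most 41.7 mm and 7.16 degrees, less where a joint would pass 70% of its speed; a pose out of reach is approached as far as the arm can. A call with a gripper value outside its range is refused whole. "claw" is the opening, from -1 (shut) to 1 (fully open), set as the call begins (left out, the last holds). The fingers move at their own pace and stop on an object; the grip force is fixed at half the most. Time passes only in rows, so rows that repeat a pose let the fingers close, or fill a call up. It gives the time, the measured TCP pose, the force and the opening at its end, in the units of the state.
- status.observe(): the state, without advancing time (a new reading comes with each control period).
- imaging.snapshot(name): name is "scene" or "top"; returns a dict with "img" (384x512x3 uint8, red, green, blue), "K" (3x3 intrinsics, pixels), "rvec" (rotation vector, rad) and "tvec" (3), from world to camera coordinates, as OpenCV has them. Camera axes: x right, y down, z forward; pixel columns grow to the right and rows downward; lengths in m; the calibration is good to about 2 mm. A picture is of the moment at which its call begins. There is no depth.
- ctrl.close_job(): hands the job in, once; it reports no verdict.
The state is a dict: "time": time; "q": joint angles; "qd": joint speeds; "tau": joint torques, N m; "ee_pos": TCP position; "tcp_rot": TCP orientation; "contact_force": force on the tool from outside, world axes, zero at the start; "wrist_torque": the same for the moment, N m; "gripper_width": opening from 0.0 (shut) to 1.0 (fully open).
Only numpy, scipy, OpenCV 4.12 (cv2) and the standard library are available. Lean on these libraries where they do the work, as an engineer would, in place of code of your own. Each camera call takes 0.05 s, during which the arm holds its last target. There are 200 camera calls.

## Task

Close up the two germination pots for the seed experiment: stand the wide open round pot in the middle of the square cork mat and the narrow open round pot in the middle of the round cork mat, then cover each with the mouth-down pot of its own width, rim on rim all round. Keep every pot the way up it stands now, without tipping it over, and leave the square pot, the jar and the slide box where they are.

Things in the scene. Friction and masses are not known exactly. Their poses are not given: they have to be found in the camera images.
- wide_pot: White round stoneware pot, straight-sided, wall and floor 6 mm thick, standing mouth up on the bench: 62 mm across, 45 mm high. Origin: centre of its underside; z up.
- wide_cover: White round stoneware pot, straight-sided, wall and floor 6 mm thick, standing mouth down (its closed flat end on top): 62 mm across, 40 mm high. Origin: centre of its rim, which is its underside as it stands; z up.
- narrow_pot: White round stoneware pot, straight-sided, wall and floor 6 mm thick, standing mouth up on the bench: 42 mm across, 45 mm high. Origin: centre of its underside; z up.
- narrow_cover: White round stoneware pot, straight-sided, wall and floor 6 mm thick, standing mouth down (its closed flat end on top): 42 mm across, 40 mm high. Origin: centre of its rim, which is its underside as it stands; z up.
- square_mat: Square cork mat, 96 x 96 mm, 4 mm thick, fixed to the bench; the place of the wide pot. Origin: centre of its underside, on the bench top; z up.
- round_mat: Round cork mat, 96 mm across, 4 mm thick, fixed to the bench; the place of the narrow pot. Origin: centre of its underside, on the bench top; z up.
- square_pot: Bystander: white square stoneware pot, 56 x 56 mm, 45 mm high, mouth up, loose. Origin: centre of its underside; z up.
- jar: Bystander: amber jar with a black cap, 48 mm across, 85 mm high, loose. Origin: centre of its underside; z up.
- slide_box: Bystander: closed wooden slide box, 70 mm (its x) x 45 mm (its y), 22 mm high, loose. Origin: centre of its underside; z up.
Not all that is in view belongs to the job. What is shaped like the narrow_pot but black or turquoise is not meant.

How it is judged:
By the outcome, as a careful person would: the job done as asked, in the order asked, and still so for the second after the job is handed in, with the robot touching nothing.
It also fails if it takes over 109 s, if anything falls off the work surface, if the arm or the gripper's body presses on something with over 40 N, if the wrist force passes 120 N, or if a joint passes its speed limit or range.

## Working session

There is one attempt and no reset: what is moved stays moved. The work goes in short steps, Python scripts to look and compute and a tool call to move; the robot and the scene stay as the last step left them, time stands still between calls to the robot, and variables do not carry over. Pictures are saved under pics/ and viewed, about 12 in all and at most 16, crops included, and the job is handed in when it is done.

Besides the shell and the picture viewer there is one more tool, called after "Call:" as name(argument=value, ...), one argument or row to a line, values as JSON. play_rows: Moves the arm, as the interface text tells. Its arguments: {"type":"object","properties":{"deltas":{"type":"array"},"claw":{"type":"number"}},"required":["deltas"]}

```bash
mkdir -p pics; cat > h.py <<'E'
import numpy as np, cv2
from plant import status, imaging, ctrl
def snap(n): return imaging.snapshot(n)
def save(s,f,crop=None,scale=1):
    im=s["img"]
    if crop: x0,y0,x1,y1=crop; im=im[y0:y1,x0:x1]
    im=cv2.resize(im,None,fx=scale,fy=scale,interpolation=cv2.INTER_CUBIC)
    cv2.imwrite("pics/"+f,im[:,:,::-1])
def ray(s,uv,z):
    R,_=cv2.Rodrigues(np.array(s["rvec"],float)); t=np.array(s["tvec"],float).ravel()
    d=np.linalg.inv(np.array(s["K"]))@np.array([uv[0],uv[1],1.]); d=R.T@d; c=-R.T@t
    return c+d*(z-c[2])/d[2]
def proj(s,P):
    return cv2.projectPoints(np.array(P,float).reshape(-1,3),np.array(s["rvec"],float),np.array(s["tvec"],float),np.array(s["K"],float),None)[0].reshape(-1,2)
E
python3 - <<'E'
from h import *
for n in("top","scene"):
    s=snap(n); save(s,n+"0.png",scale=1.5); R,_=cv2.Rodrigues(np.array(s["rvec"],float)); print(n,s["K"],(-R.T@np.array(s["tvec"]).ravel()).round(3))
o=status.observe(); print(o)
E
```

```text
top [[449.09317404   0.         259.7450852 ]
 [  0.         449.09317404 198.32535776]
 [  0.           0.           1.        ]] [ 0.421 -0.021  1.15 ]
scene [[476.82419438   0.         259.08598511]
 [  0.         476.82419438 194.01006948]
 [  0.           0.           1.        ]] [1.087 0.369 1.191]
{'time': 0.1, 'q': array([-1.37830217e+00,  1.81475605e-01,  1.60792106e+00, -7.86300448e-06,
        1.35377284e+00, -2.06267863e-01]), 'qd': array([-2.08492755e-04,  5.92261483e-06, -1.01788762e-03,  1.88101229e-04,
        1.28887224e-03,  2.36608083e-03]), 'tau': array([ 6.77639321e-06, -4.45875764e+01, -3.52238631e+01, -2.39262981e-04,
        4.07668398e-03,  1.94890589e-05]), 'ee_pos': array([ 0.22319373, -0.52937692,  0.23046294]), 'tcp_rot': array([-7.88432243e-04,  9.80188891e-01,  1.98063415e-01,  1.59119864e-06]), 'contact_force': array([0.20266057, 0.79929048, 0.2481377 ]), 'wrist_torque': array([-0.05643671, -0.00510563, -0.03778116]), 'gripper_width': 1.0002761249158139}
```

View pics/top0.png

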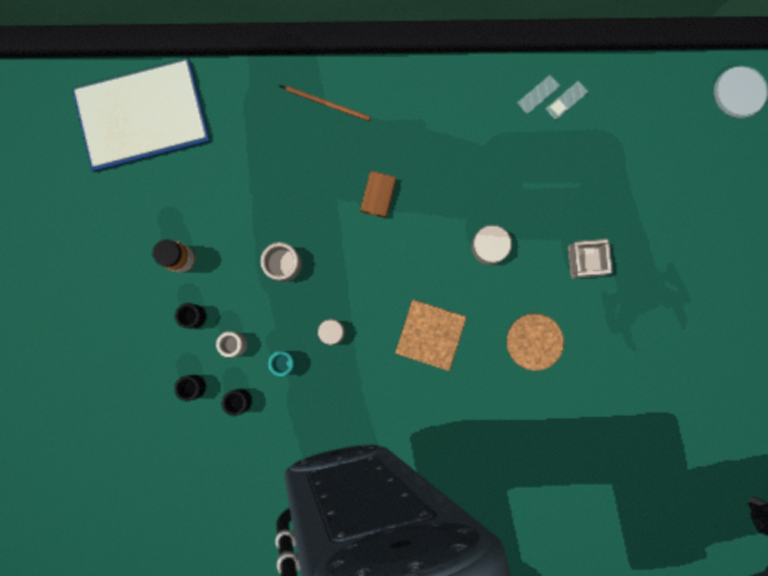

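View pics/scene0.png

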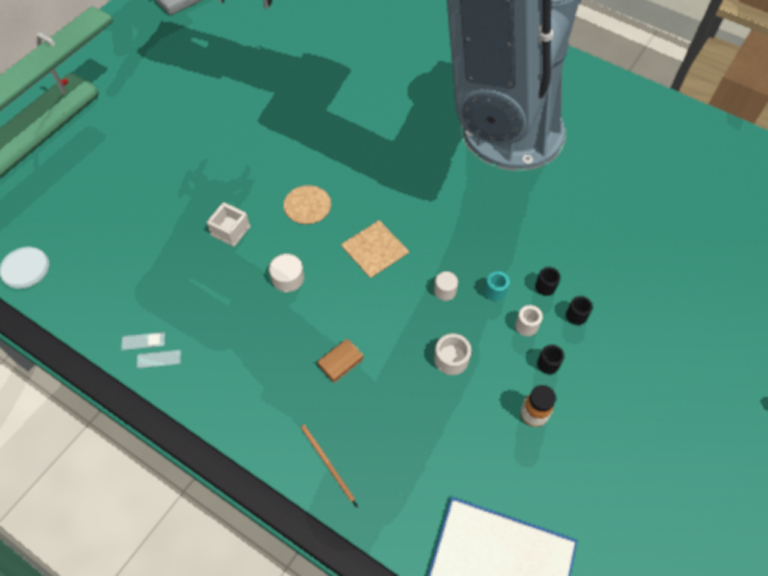

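Top view (×1.5 px): wide_pot is at (280,261), wide_cover (492,244), narrow_cover (331,332), square_mat (431,335) and round_mat (535,342). The bystanders are the square pot (591,259), jar (173,255) and slide box (378,193).

Candidates for narrow_pot:
- White, (231,344): chosen, by its colour.
- Black, (190,316), (190,388) and (236,402).
- Turquoise, (281,363).

Next I fit model silhouettes in both cameras and check one close crop.

```bash
cat >> h.py <<'E'
from scipy.optimize import minimize
A=np.linspace(0,2*np.pi,72,endpoint=False)
def hull(s,x,y,d,z0,z1):
    c=np.c_[x+d/2*np.cos(A),y+d/2*np.sin(A)]
    P=np.r_[np.c_[c,np.full(72,z0)],np.c_[c,np.full(72,z1)]]
    return cv2.convexHull(proj(s,P).astype(np.float32))
def white(im):
    h=cv2.cvtColor(im,cv2.COLOR_RGB2HSV); return ((h[...,1]<70)&(h[...,2]>85)).astype(np.uint8)
def cork(im):
    h=cv2.cvtColor(im,cv2.COLOR_RGB2HSV); return ((h[...,0]<22)&(h[...,1]>70)&(h[...,2]>90)).astype(np.uint8)
def blob(m,uv):
    n,l,st,c=cv2.connectedComponentsWithStats(m)
    k=min(range(1,n),key=lambda i:np.hypot(*(c[i]-uv))+(1e3 if st[i,4]<60 else 0))
    cs,_=cv2.findContours((l==k).astype(np.uint8),cv2.RETR_EXTERNAL,cv2.CHAIN_APPROX_NONE)
    return cv2.convexHull(max(cs,key=cv2.contourArea)).astype(np.float32)
def fit(ss,f,xy,d,z0,z1):
    """centre (x,y) per camera by matching centroid of the blob hull to the model hull; returns list per camera"""
    r=[]
    for s in ss:
        b=blob(f(s["img"]),proj(s,[*xy,(z0+z1)/2])[0]); mb=cv2.moments(b); cb=np.array([mb["m10"],mb["m01"]])/mb["m00"]
        def e(p):
            mm=cv2.moments(hull(s,*p,d,z0,z1)); return np.hypot(*(np.array([mm["m10"],mm["m01"]])/mm["m00"]-cb))
        o=minimize(e,xy,method="Nelder-Mead",options=dict(initial_simplex=[xy,[xy[0]+.01,xy[1]],[xy[0],xy[1]+.01]],xatol=1e-5,fatol=1e-3))
        r.append((o.x*1000).round(1).tolist()+[round(mb["m00"]/cv2.contourArea(hull(s,*o.x,d,z0,z1)),2)])
    return r
E
python3 - <<'E'
from h import *
t=snap("top");s=snap("scene")
for n,uv,f,d,z0,z1 in [("wide_pot",(280,261),white,.062,0,.045),("wide_cover",(492,244),white,.062,0,.04),("narrow_pot",(231,344),white,.042,0,.045),("narrow_cover",(331,332),white,.042,0,.04),("round_mat",(535,342),cork,.096,0,.004),("square_mat",(431,335),cork,.108,0,.004)]:
    xy=ray(t,np.array(uv)/1.5,z1)[:2]; print(n,fit([t,s],f,xy,d,z0,z1))
for n,uv,z in [("black1",(190,316),.045),("black2",(236,402),.045),("black3",(190,388),.045),("turq",(281,363),.045),("sqpot",(591,259),.045),("jar",(168,253),.085),("box",(378,190),.022)]:
    print(n,ray(t,np.array(uv)/1.5,z)[:2].round(3))
save(t,"crop1.png",(95,150,255,290),4)
E
```

```text
wide_pot [[561.1, 173.9, 0.9], [556.7, 174.0, 1.01]]
wide_cover [[586.1, -183.0, 0.98], [583.9, -179.6, 1.0]]
narrow_pot [[422.4, 257.1, 0.8], [419.5, 256.6, 1.02]]
narrow_cover [[441.6, 88.1, 0.9], [439.8, 90.6, 1.0]]
round_mat [[422.2, -257.0, 0.95], [420.8, -253.8, 0.91]]
square_mat [[435.3, -80.4, 0.99], [434.0, -76.7, 0.96]]
black1 [0.469 0.316]
black2 [0.328 0.24 ]
black3 [0.351 0.315]
turq [0.39  0.166]
sqpot [ 0.556 -0.344]
jar [0.568 0.341]
box [0.681 0.006]
```

View pics/crop1.png

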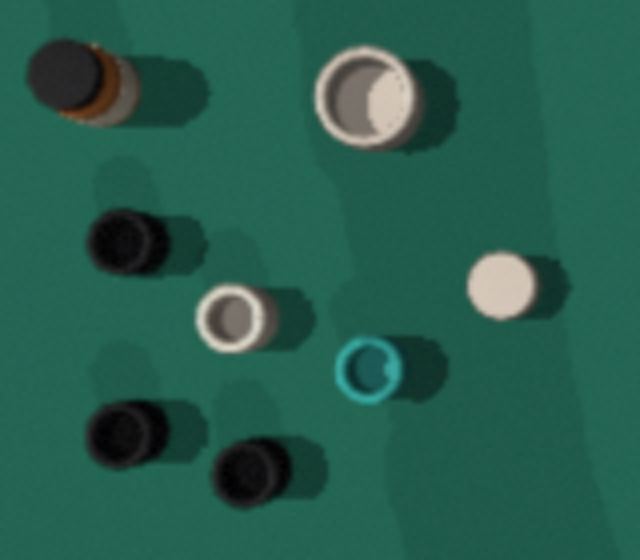

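The crop shows the white narrow pot at crop (233,318). Black ones surround it at (125,242), (125,434) and (250,470), with the turquoise one at (370,370), so the choice is confirmed. I'll refine the mask and start moving.

```bash
cat >> h.py <<'E'
def white(im):
    h=cv2.cvtColor(im,cv2.COLOR_RGB2HSV); return ((h[...,1]<105)&(h[...,2]>62)).astype(np.uint8)
OBJ=dict(wide_pot=(white,.062,0,.045),wide_cover=(white,.062,0,.04),narrow_pot=(white,.042,0,.045),narrow_cover=(white,.042,0,.04),round_mat=(cork,.096,0,.004),square_mat=(cork,.108,0,.004))
E
python3 - <<'E'
from h import *
t=snap("top");s=snap("scene")
for n,xy in dict(wide_pot=(.559,.174),wide_cover=(.585,-.181),narrow_pot=(.421,.257),narrow_cover=(.44,.09),round_mat=(.421,-.255),square_mat=(.435,-.078)).items(): print(n,fit([t,s],OBJ[n][0],xy,*OBJ[n][1:]))
E
```

```text
wide_pot [[560.2, 172.4, 1.0], [557.1, 174.2, 1.06]]
wide_cover [[585.7, -183.4, 1.03], [583.7, -179.9, 1.04]]
narrow_pot [[422.3, 254.5, 1.0], [419.8, 257.2, 1.08]]
narrow_cover [[441.6, 87.8, 1.03], [439.6, 90.1, 1.06]]
round_mat [[422.2, -257.1, 0.95], [420.8, -253.8, 0.91]]
square_mat [[435.4, -80.4, 0.99], [434.0, -76.6, 0.96]]
```

Call:
play_rows(
  deltas=[
    [0.034,0.04,0,0,0,-0.04],
    [0.067,0.08,0,0,0,-0.08],
    [0.1,0.12,0,0,0,-0.12],
    [0.134,0.16,0,0,0,-0.16],
    [0.168,0.2,0,0,0,-0.2],
    [0.2,0.24,-0.01,0,0,-0.24],
    [0.234,0.28,-0.02,0,0,-0.28],
    [0.268,0.32,-0.03,0,0,-0.32],
    [0.3,0.36,-0.04,0,0,-0.36],
    [0.337,0.4,-0.05,0,0,-0.399],
  ],
  claw=1,
)

```text
time: 1.13
ee_pos: [0.4904, -0.2105, 0.2006]
tcp_rot: [0.0, 1.0, -0.001, 0.0]
contact_force: [0.3, -0.7, 0.6]
gripper_width: 0.999
```

Call:
play_rows(
  deltas=[
    [0.01,0.03,0,0,0,0],
    [0.02,0.06,0,0,0,0],
    [0.03,0.09,0,0,0,0],
    [0.04,0.12,0,0,0,0],
    [0.05,0.15,0,0,0,0],
    [0.06,0.18,0,0,0,0],
    [0.068,0.21,0,0,0,0],
    [0.068,0.24,0,0,0,0],
    [0.068,0.28,0,0,0,0],
    [0.068,0.3,0,0,0,0],
  ],
)

```text
time: 1.97
ee_pos: [0.5569, 0.0913, 0.2005]
tcp_rot: [-0.001, 1.0, 0.001, -0.0]
contact_force: [-0.1, -0.6, 0.1]
gripper_width: 0.999
```

Call:
play_rows(
  deltas=[
    [0.0,0.02,-0.01,0,0,0],
    [0.001,0.05,-0.03,0,0,0],
    [0.002,0.082,-0.06,0,0,0],
    [0.002,0.082,-0.09,0,0,0],
    [0.002,0.082,-0.12,0,0,0],
    [0.002,0.082,-0.14,0,0,0],
    [0.002,0.082,-0.16,0,0,0],
    [0.002,0.082,-0.18,0,0,0],
    [0.002,0.082,-0.192,0,0,0],
    [0.002,0.082,-0.192,0,0,0],
  ],
)

```text
time: 2.8
ee_pos: [0.557, 0.1694, 0.0056]
tcp_rot: [0.0, 1.0, -0.0, -0.003]
contact_force: [-0.1, 0.7, -0.4]
gripper_width: 0.996
```

Call:
play_rows(
  deltas=[
    [0,0,0,0,0,0],
    [0,0,0,0,0,0],
    [0,0,0,0,0,0],
    [0,0,0,0,0,0],
    [0,0,0,0,0,0],
    [0,0,0,0,0,0],
    [0,0,0,0,0,0],
    [0,0,0,0,0,0],
    [0,0,0,0,0,0],
    [0,0,0,0,0,0],
  ],
  claw=-1,
)

```text
time: 3.63
ee_pos: [0.5608, 0.1698, 0.0103]
tcp_rot: [-0.0, 1.0, -0.0, 0.002]
contact_force: [-0.5, -0.2, 6.4]
gripper_width: 0.698
```

Call:
play_rows(
  deltas=[
    [0,0,0,0,0,0],
    [0,0,0,0,0,0],
    [0,0,0,0,0,0],
    [0,0,0,0,0,0.12],
    [0,0,0,0,0,0.24],
    [0,0,0,0,0,0.36],
    [0,0,0,0,0,0.48],
    [0,0,0,0,0,0.6],
    [0,0,0,0,0,0.72],
    [0,0,0,0,0,0.84],
  ],
  claw=1,
)

```text
time: 4.47
ee_pos: [0.559, 0.1697, 0.0083]
tcp_rot: [-0.0, 0.912, 0.41, -0.0]
contact_force: [-0.4, 0.0, -0.3]
gripper_width: 1.003
```

Call:
play_rows(
  deltas=[
    [0,0,0,0,0,0.12],
    [0,0,0,0,0,0.24],
    [0,0,0,0,0,0.36],
    [0,0,0,0,0,0.48],
    [0,0,0,0,0,0.6],
    [0,0,0,0,0,0.731],
    [0,0,0,0,0,0.731],
    [0,0,0,0,0,0.731],
    [0,0,0,0,0,0.731],
    [0,0,0,0,0,0.731],
  ],
)

```text
time: 5.3
ee_pos: [0.5593, 0.1697, 0.0085]
tcp_rot: [-0.0, 0.708, 0.706, -0.0]
contact_force: [1.1, -0.1, 0.3]
gripper_width: 1.004
```

Call:
play_rows(
  deltas=[
    [0,0,0,0,0,0],
    [0,0,0,0,0,0],
    [0,0,0,0,0,0],
    [0,0,0,0,0,0],
    [0,0,0,0,0,0],
    [0,0,0,0,0,0],
    [0,0,0,0,0,0],
    [0,0,0,0,0,0],
    [0,0,0,0,0,0],
    [0,0,0,0,0,0],
  ],
  claw=-1,
)

```text
time: 6.13
ee_pos: [0.5599, 0.1697, 0.0092]
tcp_rot: [0.0, 0.707, 0.707, 0.0]
contact_force: [-0.6, -0.2, 5.5]
gripper_width: 0.719
```

```bash
cat > noise.py <<'E'
from h import *
P=[];T=[]
for i in range(4):
    t=snap("top"); o=status.observe(); P.append(o["ee_pos"]);T.append(o["tcp_rot"])
print("mean",np.mean(P,0).round(4),"sd",np.std(P,0).round(4),np.mean(T,0).round(4),o["gripper_width"].__round__(3),np.round(o["contact_force"],1),o["time"])
E
python3 noise.py; python3 -c "
from h import *
s=snap('scene'); save(s,'s1.png',(200,130,420,300),3)"
```

```text
mean [0.5599 0.1697 0.0092] sd [0. 0. 0.] [3.000e-04 7.072e-01 7.070e-01 4.000e-04] 0.714 [-0.6 -1.1  4.5] 6.3333
```

View pics/s1.png

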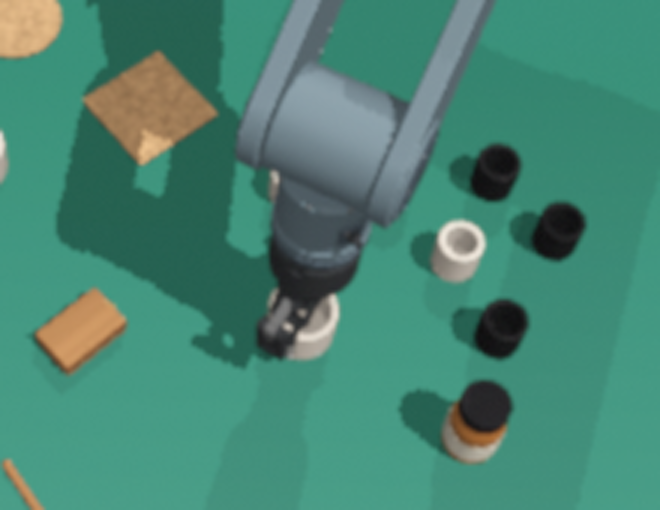

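The scene crop shows the jaws closed round the wide pot at crop (305,325), with everything else in place. Two crosswise squeezes have centred it under the TCP, so I'll carry it to the square mat.

Call:
play_rows(
  deltas=[
    [0,0,0.008,0,0,0],
    [0,0,0.02,0,0,0],
    [0,0,0.04,0,0,0],
    [0,0,0.06,0,0,0],
    [-0.005,-0.01,0.07,0,0,0],
    [-0.015,-0.03,0.07,0,0,0],
    [-0.025,-0.05,0.07,0,0,0],
    [-0.035,-0.07,0.07,0,0,0],
    [-0.048,-0.095,0.07,0,0,0],
    [-0.06,-0.12,0.07,0,0,0],
  ],
)

```text
time: 7.22
ee_pos: [0.4985, 0.0491, 0.0792]
tcp_rot: [0.0, 0.707, 0.707, 0.0]
contact_force: [-0.7, -0.2, -0.9]
gripper_width: 0.719
```

Call:
play_rows(
  deltas=[
    [-0.012,-0.025,0,0,0,0],
    [-0.025,-0.05,0,0,0,0],
    [-0.035,-0.07,0,0,0,0],
    [-0.045,-0.09,0,0,0,0],
    [-0.055,-0.11,0,0,0,0],
    [-0.062,-0.122,0,0,0,0],
    [-0.065,-0.128,0,0,0,0],
    [-0.065,-0.128,0,0,0,0],
    [-0.065,-0.128,0,0,0,0],
    [-0.065,-0.128,0,0,0,0],
  ],
)

```text
time: 8.05
ee_pos: [0.4347, -0.0778, 0.0788]
tcp_rot: [0.0, 0.707, 0.707, 0.0]
contact_force: [0.3, -0.2, -1.6]
gripper_width: 0.724
```

```bash
python3 noise.py; python3 -c "
from h import *
s=snap('scene'); save(s,'s2.png',(160,90,360,250),3)"
```

```text
mean [ 0.4346 -0.0776  0.0786] sd [0.0001 0.     0.0001] [-0.000e+00  7.067e-01  7.075e-01  1.000e-04] 0.721 [ 0.6  0.1 -2.2] 8.25
```

View pics/s2.png

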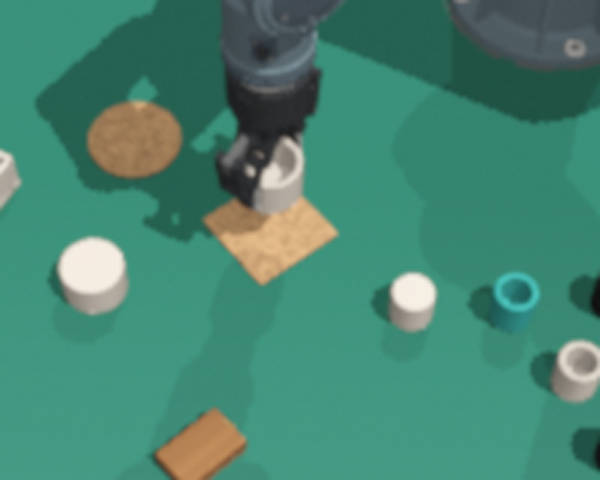

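The pot hangs upright over the square mat (crop (275,170)). Lowering it now.

Call:
play_rows(
  deltas=[
    [0,-0.001,-0.01,0,0,0],
    [0,-0.001,-0.022,0,0,0],
    [0,-0.001,-0.034,0,0,0],
    [0,-0.001,-0.046,0,0,0],
    [0,-0.001,-0.055,0,0,0],
    [0,-0.001,-0.06,0,0,0],
    [0,-0.001,-0.063,0,0,0],
    [0,-0.001,-0.065,0,0,0],
    [0,-0.001,-0.065,0,0,0],
    [0,-0.001,-0.065,0,0,0],
  ],
)

```text
time: 9.13
ee_pos: [0.4347, -0.0795, 0.0139]
tcp_rot: [0.0, 0.707, 0.707, 0.0]
contact_force: [0.2, -0.1, -1.2]
gripper_width: 0.713
```

Call:
play_rows(
  deltas=[
    [0,0,0,0,0,0],
    [0,0,0,0,0,0],
    [0,0,0,0,0,0],
    [0,0,0,0,0,0],
    [0,0,0,0,0,0],
    [0,0,0.015,0,0,0],
    [0,0,0.04,0,0,0],
    [0,0,0.07,0,0,0],
    [0,0,0.1,0,0,0],
    [0,0,0.13,0,0,0],
  ],
  claw=1,
)

```text
time: 9.97
ee_pos: [0.434, -0.0791, 0.1448]
tcp_rot: [-0.0, 0.707, 0.707, -0.0]
contact_force: [0.6, -0.1, 0.2]
gripper_width: 0.999
```

Call:
play_rows(
  deltas=[
    [0,0.04,0,0,0,0],
    [0,0.08,0,0,0,0],
    [0,0.11,0,0,0,0],
    [0,0.14,0,0,0,0],
    [0,0.17,0,0,0,0],
    [-0.002,0.2,0,0,0,0],
    [-0.004,0.23,0,0,0,0],
    [-0.008,0.26,0,0,0,0],
    [-0.01,0.3,0,0,0,0],
    [-0.013,0.333,0,0,0,0],
  ],
)

```text
time: 10.8
ee_pos: [0.421, 0.2558, 0.1438]
tcp_rot: [0.0, 0.707, 0.707, 0.0]
contact_force: [0.3, -0.7, 0.0]
gripper_width: 0.998
```

```bash
python3 noise.py; python3 -c "
from h import *
t=snap('top');s=snap('scene')
print('pot',fit([t,s],white,(.435,-.0785),.062,.004,.049),'npot scene',fit([s],white,(.421,.256),.042,0,.045))
for c in (t,s):
  m=cork(c['img'])|white(c['img']); print(fit([c],lambda im:m,(.435,-.078),.108,0,.004))
save(t,'t3.png',(225,170,395,280),4)"
```

```text
mean [0.4206 0.257  0.1437] sd [0.0002 0.0022 0.0003] [-4.000e-04  7.059e-01  7.083e-01  5.000e-04] 1.001 [ 0.1 -0.4 -0. ] 11.0
pot [[436.0, -81.3, 1.04], [446.5, -68.8, 2.17]] npot scene [[411.7, 254.9, 1.37]]
[[435.4, -80.2, 1.07]]
[[431.9, -78.7, 1.17]]
```

View pics/t3.png

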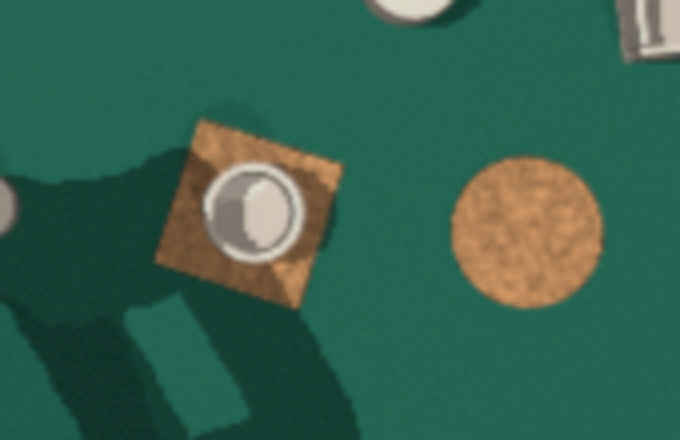

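The wide pot stands centred on the square mat to about 1 mm (top crop: pot (254,213), mat centre (250,214)). Next is the narrow pot, with a slightly narrower opening.

Call:
play_rows(
  deltas=[
    [0,0,-0.015,0,0,0],
    [0,0,-0.03,0,0,0],
    [0,0,-0.045,0,0,0],
    [0,0,-0.06,0,0,0],
    [0,0,-0.075,0,0,0],
    [0,0,-0.09,0,0,0],
    [0,0,-0.105,0,0,0],
    [0,0,-0.12,0,0,0],
    [0,0,-0.134,0,0,0],
    [0,0,-0.134,0,0,0],
  ],
  claw=0.6,
)

```text
time: 11.93
ee_pos: [0.4197, 0.2515, 0.0072]
tcp_rot: [-0.001, 0.708, 0.706, -0.002]
contact_force: [-0.7, -0.7, -0.8]
gripper_width: 0.803
```

Call:
play_rows(
  deltas=[
    [0,0,0,0,0,0],
    [0,0,0,0,0,0],
    [0,0,0,0,0,0],
    [0,0,0,0,0,0],
    [0,0,0,0,0,0],
    [0,0,0,0,0,0],
    [0,0,0,0,0,0],
    [0,0,0,0,0,0],
    [0,0,0,0,0,0],
    [0,0,0,0,0,0],
  ],
  claw=-1,
)

```text
time: 12.77
ee_pos: [0.4225, 0.2537, 0.0108]
tcp_rot: [0.001, 0.707, 0.707, 0.001]
contact_force: [-0.7, -2.9, 7.0]
gripper_width: 0.47
```

Call:
play_rows(
  deltas=[
    [0,0,0,0,0,0],
    [0,0,0,0,0,0],
    [0,0,0,0,0,0],
    [0,0,0,0,0,-0.12],
    [0,0,0,0,0,-0.24],
    [0,0,0,0,0,-0.36],
    [0,0,0,0,0,-0.48],
    [0,0,0,0,0,-0.6],
    [0,0,0,0,0,-0.72],
    [0,0,0,0,0,-0.84],
  ],
  claw=0.6,
)

```text
time: 13.6
ee_pos: [0.4211, 0.2537, 0.0094]
tcp_rot: [-0.0, 0.935, 0.355, -0.0]
contact_force: [0.1, 0.5, 0.2]
gripper_width: 0.796
```

Call:
play_rows(
  deltas=[
    [0,0,0,0,0,-0.12],
    [0,0,0,0,0,-0.24],
    [0,0,0,0,0,-0.36],
    [0,0,0,0,0,-0.48],
    [0,0,0,0,0,-0.6],
    [0,0,0,0,0,-0.731],
    [0,0,0,0,0,-0.731],
    [0,0,0,0,0,-0.731],
    [0,0,0,0,0,-0.731],
    [0,0,0,0,0,-0.731],
  ],
)

```text
time: 14.43
ee_pos: [0.4213, 0.2537, 0.0095]
tcp_rot: [0.0, 1.0, 0.001, -0.0]
contact_force: [0.1, -0.5, 0.2]
gripper_width: 0.805
```

Call:
play_rows(
  deltas=[
    [0,0,0,0,0,0],
    [0,0,0,0,0,0],
    [0,0,0,0,0,0],
    [0,0,0,0,0,0],
    [0,0,0,0,0,0],
    [0,0,0,0,0,0],
    [0,0,0,0,0,0],
    [0,0,0,0,0,0],
    [0,0,0,0,0,0],
    [0,0,0,0,0,0],
  ],
  claw=-1,
)

```text
time: 15.27
ee_pos: [0.4217, 0.2538, 0.0099]
tcp_rot: [-0.0, 1.0, 0.0, 0.0]
contact_force: [-0.5, -1.2, 4.9]
gripper_width: 0.478
```

```bash
python3 noise.py
```

```text
mean [0.4217 0.2538 0.0099] sd [0. 0. 0.] [-1.e-04  1.e+00  0.e+00  3.e-04] 0.48 [-0.6 -0.3  4.9] 15.4667
```

Call:
play_rows(
  deltas=[
    [0,0,0.008,0,0,0],
    [0,0,0.02,0,0,0],
    [0,0,0.04,0,0,0],
    [0,0,0.06,0,0,0],
    [0,0,0.08,0,0,0],
    [0,-0.01,0.1,0,0,0],
    [0,-0.03,0.1,0,0,0],
    [0,-0.055,0.1,0,0,0],
    [0,-0.08,0.1,0,0,0],
    [0,-0.11,0.1,0,0,0],
  ],
)

```text
time: 16.3
ee_pos: [0.4209, 0.1432, 0.1098]
tcp_rot: [-0.0, 1.0, 0.001, 0.0]
contact_force: [0.5, -0.5, -0.2]
gripper_width: 0.479
```

Call:
play_rows(
  deltas=[
    [0,-0.03,0,0,0,0],
    [0,-0.06,0,0,0,0],
    [0,-0.09,0,0,0,0],
    [0,-0.12,0,0,0,0],
    [0,-0.15,0,0,0,0],
    [0,-0.18,0,0,0,0],
    [0,-0.21,0,0,0,0],
    [0,-0.24,0,0,0,0],
    [0,-0.265,0,0,0,0],
    [0,-0.29,0,0,0,0],
  ],
)

```text
time: 17.13
ee_pos: [0.4208, -0.1477, 0.1097]
tcp_rot: [-0.0, 1.0, -0.0, -0.0]
contact_force: [0.3, 0.1, -0.6]
gripper_width: 0.478
```

Call:
play_rows(
  deltas=[
    [0,-0.025,0,0,0,0],
    [0,-0.05,0,0,0,0],
    [-0.001,-0.07,0,0,0,0],
    [-0.001,-0.09,0,0,0,0],
    [-0.001,-0.1,0,0,0,0],
    [-0.001,-0.107,0,0,0,0],
    [-0.001,-0.109,0,0,0,0],
    [-0.001,-0.109,0,0,0,0],
    [-0.001,-0.109,0,0,0,0],
    [-0.001,-0.109,0,0,0,0],
  ],
)

```text
time: 17.97
ee_pos: [0.4203, -0.2542, 0.1095]
tcp_rot: [-0.0, 1.0, 0.0, -0.0]
contact_force: [-0.0, 0.0, -1.4]
gripper_width: 0.478
```

```bash
python3 noise.py
```

```text
mean [ 0.4204 -0.2546  0.1096] sd [0.     0.0002 0.    ] [-1.e-04  1.e+00  4.e-04 -0.e+00] 0.476 [-0.6 -0.5 -0.3] 18.1667
```

Call:
play_rows(
  deltas=[
    [0,0,-0.015,0,0,0],
    [0,0,-0.03,0,0,0],
    [0,0,-0.05,0,0,0],
    [0,0,-0.07,0,0,0],
    [0,0,-0.082,0,0,0],
    [0,0,-0.089,0,0,0],
    [0,0,-0.093,0,0,0],
    [0,0,-0.0955,0,0,0],
    [0,0,-0.0955,0,0,0],
    [0,0,-0.0955,0,0,0],
  ],
)

```text
time: 19.0
ee_pos: [0.4209, -0.2558, 0.0147]
tcp_rot: [0.0, 1.0, -0.0, 0.0]
contact_force: [0.1, 0.6, -2.0]
gripper_width: 0.479
```

Call:
play_rows(
  deltas=[
    [0,0,0,0,0,0],
    [0,0,0,0,0,0],
    [0,0,0,0,0,0],
    [0,0,0,0,0,0],
    [0,0,0,0,0,0],
    [0,0,0.015,0,0,0],
    [0,0,0.04,0,0,0],
    [0,0,0.07,0,0,0],
    [0,0,0.1,0,0,0],
    [0,0,0.13,0,0,0],
  ],
  claw=1,
)

```text
time: 19.83
ee_pos: [0.4201, -0.2551, 0.1453]
tcp_rot: [-0.0, 1.0, -0.0, -0.0]
contact_force: [1.5, -0.2, 0.3]
gripper_width: 1.002
```

Call:
play_rows(
  deltas=[
    [0.02,0.01,0,0,0,0],
    [0.045,0.02,0,0,0,0],
    [0.07,0.03,0,0,0,0],
    [0.095,0.043,0,0,0,0],
    [0.12,0.055,0,0,0,0],
    [0.14,0.063,0,0,0,0],
    [0.155,0.07,0,0,0,0],
    [0.164,0.073,0,0,0,0],
    [0.164,0.073,0,0,0,0],
    [0.164,0.073,0,0,0,0],
  ],
)

```text
time: 20.67
ee_pos: [0.584, -0.1823, 0.1437]
tcp_rot: [-0.0, 1.0, 0.0, -0.0]
contact_force: [0.5, -0.7, -0.4]
gripper_width: 0.999
```

```bash
python3 noise.py; python3 -c "
from h import *
t=snap('top')
print('npot',fit([t],white,(.421,-.255),.042,.004,.049),'wpot',fit([t],white,(.435,-.0785),.062,.004,.049),'ncov',fit([t],white,(.44,.089),.042,0,.04))
save(t,'t4.png',(225,130,425,280),4)"
```

```text
mean [ 0.5835 -0.1827  0.1439] sd [0.0001 0.0001 0.0001] [-1.e-04  1.e+00 -4.e-04 -4.e-04] 0.998 [-0.5 -0.2  0.4] 20.8667
npot [[381.4, -146.6, 131.44]] wpot [[381.5, -146.4, 63.08]] ncov [[441.6, 87.4, 1.04]]
```

View pics/t4.png

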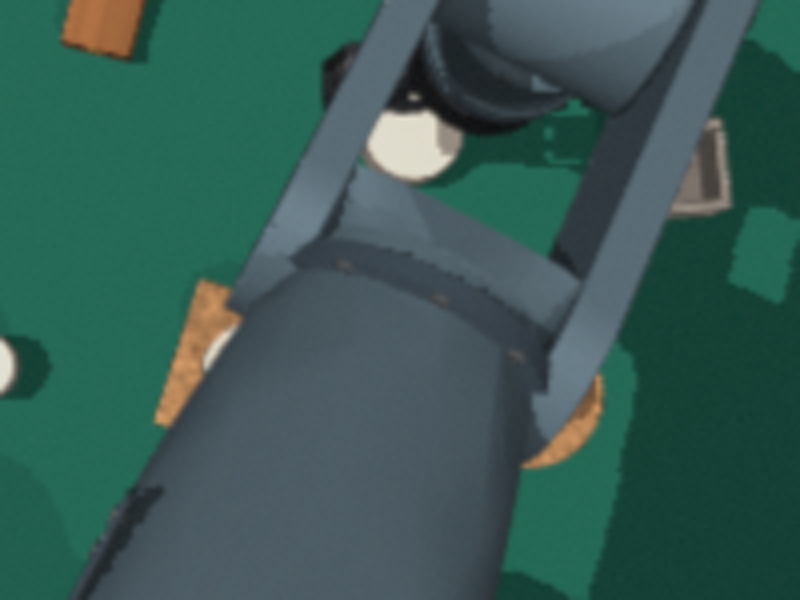

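The arm hides the round mat in this view, and the wide cover (crop (413,145)) lies under the gripper. Proceeding to grasp the wide cover.

Call:
play_rows(
  deltas=[
    [0,0,-0.015,0,0,0],
    [0,0,-0.03,0,0,0],
    [0,0,-0.045,0,0,0],
    [0,0,-0.06,0,0,0],
    [0,0,-0.075,0,0,0],
    [0,0,-0.09,0,0,0],
    [0,0,-0.105,0,0,0],
    [0,0,-0.12,0,0,0],
    [0,0,-0.136,0,0,0],
    [0,0,-0.136,0,0,0],
  ],
)

```text
time: 21.75
ee_pos: [0.5816, -0.1816, 0.0049]
tcp_rot: [-0.001, 1.0, -0.0, -0.002]
contact_force: [-0.5, 0.0, 0.0]
gripper_width: 1.0
```

Call:
play_rows(
  deltas=[
    [0,0,0,0,0,0],
    [0,0,0,0,0,0],
    [0,0,0,0,0,0],
    [0,0,0,0,0,0],
    [0,0,0,0,0,0],
    [0,0,0,0,0,0],
    [0,0,0,0,0,0],
    [0,0,0,0,0,0],
    [0,0,0,0,0,0],
    [0,0,0,0,0,0],
  ],
  claw=-1,
)

```text
time: 22.58
ee_pos: [0.5855, -0.1831, 0.0098]
tcp_rot: [0.001, 1.0, -0.0, 0.001]
contact_force: [-0.3, -1.3, 6.7]
gripper_width: 0.715
```

Call:
play_rows(
  deltas=[
    [0,0,0,0,0,0],
    [0,0,0,0,0,0],
    [0,0,0,0,0,0],
    [0,0,0,0,0,0.12],
    [0,0,0,0,0,0.24],
    [0,0,0,0,0,0.36],
    [0,0,0,0,0,0.48],
    [0,0,0,0,0,0.6],
    [0,0,0,0,0,0.72],
    [0,0,0,0,0,0.84],
  ],
  claw=1,
)

```text
time: 23.42
ee_pos: [0.5841, -0.1821, 0.0077]
tcp_rot: [-0.0, 0.912, 0.41, -0.0]
contact_force: [0.5, 0.3, 0.3]
gripper_width: 1.0
```

Call:
play_rows(
  deltas=[
    [0,0,0,0,0,0.12],
    [0,0,0,0,0,0.24],
    [0,0,0,0,0,0.36],
    [0,0,0,0,0,0.48],
    [0,0,0,0,0,0.6],
    [0,0,0,0,0,0.731],
    [0,0,0,0,0,0.731],
    [0,0,0,0,0,0.731],
    [0,0,0,0,0,0.731],
    [0,0,0,0,0,0.731],
  ],
)

```text
time: 24.25
ee_pos: [0.5843, -0.1823, 0.008]
tcp_rot: [-0.0, 0.708, 0.706, -0.0]
contact_force: [-0.6, -0.2, 1.6]
gripper_width: 0.996
```

Call:
play_rows(
  deltas=[
    [0,0,0,0,0,0],
    [0,0,0,0,0,0],
    [0,0,0,0,0,0],
    [0,0,0,0,0,0],
    [0,0,0,0,0,0],
    [0,0,0,0,0,0],
    [0,0,0,0,0,0],
    [0,0,0,0,0,0],
    [0,0,0,0,0,0],
    [0,0,0,0,0,0],
  ],
  claw=-1,
)

```text
time: 25.08
ee_pos: [0.5848, -0.1826, 0.0086]
tcp_rot: [0.001, 0.707, 0.707, 0.0]
contact_force: [0.6, -0.1, 5.4]
gripper_width: 0.696
```

```bash
python3 noise.py
```

```text
mean [ 0.5848 -0.1826  0.0086] sd [0. 0. 0.] [5.000e-04 7.072e-01 7.070e-01 2.000e-04] 0.698 [-0.5 -0.1  5.1] 25.2833
```

Call:
play_rows(
  deltas=[
    [0,0,0.008,0,0,0],
    [0,0,0.02,0,0,0],
    [0,0,0.04,0,0,0],
    [0,0,0.06,0,0,0],
    [0,0,0.08,0,0,0],
    [-0.006,0.004,0.09,0,0,0],
    [-0.018,0.012,0.09,0,0,0],
    [-0.03,0.021,0.09,0,0,0],
    [-0.045,0.031,0.09,0,0,0],
    [-0.06,0.042,0.09,0,0,0],
  ],
)

```text
time: 26.12
ee_pos: [0.5236, -0.14, 0.0987]
tcp_rot: [0.0, 0.707, 0.707, 0.0]
contact_force: [-0.3, 0.4, -1.7]
gripper_width: 0.689
```

Call:
play_rows(
  deltas=[
    [-0.015,0.01,0,0,0,0],
    [-0.03,0.021,0,0,0,0],
    [-0.045,0.031,0,0,0,0],
    [-0.06,0.042,0,0,0,0],
    [-0.072,0.05,0,0,0,0],
    [-0.082,0.057,0,0,0,0],
    [-0.087,0.06,0,0,0,0],
    [-0.089,0.062,0,0,0,0],
    [-0.089,0.062,0,0,0,0],
    [-0.089,0.062,0,0,0,0],
  ],
)

```text
time: 26.95
ee_pos: [0.436, -0.0787, 0.0985]
tcp_rot: [0.001, 0.707, 0.707, 0.0]
contact_force: [0.5, -0.8, -1.2]
gripper_width: 0.695
```

Call:
play_rows(
  deltas=[
    [0,0,0,0,0,0],
    [0,0,0,0,0,0],
    [0,0,0,0,0,0],
    [0,0,0,0,0,0],
    [0,0,0,0,0,0],
    [0,0,0,0,0,0],
    [0,0,0,0,0,0],
    [0,0,0,0,0,0],
    [0,0,0,0,0,0],
    [0,0,0,0,0,0],
  ],
)

```text
time: 27.78
ee_pos: [0.4353, -0.0783, 0.0981]
tcp_rot: [0.0, 0.707, 0.707, 0.0]
contact_force: [0.2, 0.4, -0.1]
gripper_width: 0.692
```

```bash
python3 noise.py; python3 -c "
from h import *
t=snap('top');s=snap('scene')
print('npot',fit([t,s],white,(.421,-.255),.042,.004,.049))
im=np.hstack([cv2.resize(c['img'][y:y+100,x:x+130],None,fx=3,fy=3) for c,x,y in((t,230,150),(s,185,90))]); cv2.imwrite('pics/c5.png',im[:,:,::-1])"
```

```text
mean [ 0.4353 -0.0783  0.0981] sd [0. 0. 0.] [ 0.      0.7071  0.7071 -0.    ] 0.696 [ 0.  -0.8 -0.5] 27.9833
npot [[422.8, -258.1, 0.97], [433.8, -241.4, 2.8]]
```

View pics/c5.png

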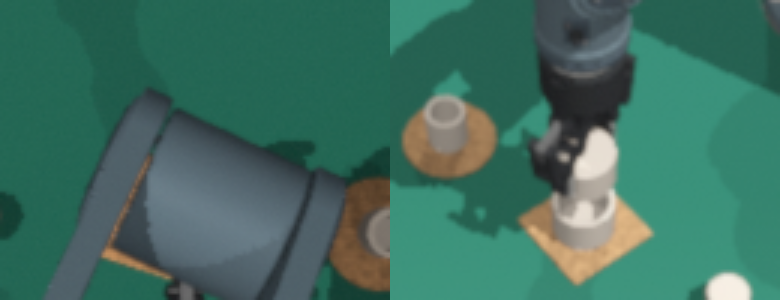

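The right crop shows the cover hanging squarely over the wide pot (595,165 over 583,215), and the narrow pot stands on the round mat (447,125). Lowering the cover gently.

Call:
play_rows(
  deltas=[
    [-0.0007,-0.0005,-0.006,0,0,0],
    [-0.0007,-0.0005,-0.014,0,0,0],
    [-0.0007,-0.0005,-0.022,0,0,0],
    [-0.0007,-0.0005,-0.029,0,0,0],
    [-0.0007,-0.0005,-0.034,0,0,0],
    [-0.0007,-0.0005,-0.037,0,0,0],
    [-0.0007,-0.0005,-0.0385,0,0,0],
    [-0.0007,-0.0005,-0.0395,0,0,0],
    [-0.0007,-0.0005,-0.04,0,0,0],
    [-0.0007,-0.0005,-0.04,0,0,0],
  ],
)

```text
time: 28.92
ee_pos: [0.4349, -0.0789, 0.0582]
tcp_rot: [0.0, 0.707, 0.707, 0.0]
contact_force: [-1.1, 0.1, -0.6]
gripper_width: 0.697
```

Call:
play_rows(
  deltas=[
    [0,0,0,0,0,0],
    [0,0,0,0,0,0],
    [0,0,0,0,0,0],
    [0,0,-0.0005,0,0,0],
    [0,0,-0.0005,0,0,0],
    [0,0,-0.0005,0,0,0],
    [0,0,-0.0005,0,0,0],
    [0,0,-0.0005,0,0,0],
    [0,0,-0.0005,0,0,0],
    [0,0,-0.0005,0,0,0],
  ],
)

```text
time: 29.75
ee_pos: [0.4347, -0.0788, 0.0576]
tcp_rot: [-0.0, 0.707, 0.707, -0.0]
contact_force: [-0.4, 0.1, -1.0]
gripper_width: 0.698
```

```bash
python3 noise.py
```

```text
mean [ 0.4347 -0.0788  0.0576] sd [0. 0. 0.] [-0.      0.7071  0.7071 -0.    ] 0.697 [ 1.4  0.2 -0. ] 29.95
```

Call:
play_rows(
  deltas=[
    [0,0,0,0,0,0],
    [0,0,0,0,0,0],
    [0,0,0,0,0,0],
    [0,0,0,0,0,0],
    [0,0,0,0,0,0],
    [0,0,0.01,0,0,0],
    [0,0,0.025,0,0,0],
    [0,0,0.045,0,0,0],
    [0,0,0.065,0,0,0],
    [0,0,0.085,0,0,0],
  ],
  claw=1,
)

```text
time: 30.78
ee_pos: [0.4345, -0.0788, 0.1441]
tcp_rot: [0.0, 0.707, 0.707, 0.0]
contact_force: [-0.2, 0.1, -0.2]
gripper_width: 0.998
```

Call:
play_rows(
  deltas=[
    [0,0.02,0,0,0,0],
    [0,0.045,0,0,0,0],
    [0,0.07,0,0,0,0],
    [0,0.095,0,0,0,0],
    [0.002,0.12,0,0,0,0],
    [0.004,0.14,0,0,0,0],
    [0.006,0.155,0,0,0,0],
    [0.006,0.165,0,0,0,0],
    [0.006,0.168,0,0,0,0],
    [0.006,0.168,0,0,0,0],
  ],
)

```text
time: 31.62
ee_pos: [0.4406, 0.0895, 0.1429]
tcp_rot: [0.0, 0.707, 0.708, -0.0]
contact_force: [0.7, -0.2, 0.5]
gripper_width: 1.0
```

```bash
python3 noise.py; python3 -c "
from h import *
t=snap('top');s=snap('scene')
print('npot',fit([t],white,(.421,-.255),.042,.004,.049),'wstack',fit([t,s],white,(.435,-.0785),.062,.004,.089))
im=np.hstack([cv2.resize(c['img'][y:y+100,x:x+130],None,fx=3,fy=3) for c,x,y in((t,250,180),(s,185,90))]); cv2.imwrite('pics/c6.png',im[:,:,::-1])"
```

```text
mean [0.4407 0.0886 0.1427] sd [0.     0.0002 0.0001] [ 1.000e-04  7.072e-01  7.070e-01 -1.000e-04] 0.999 [-0.1 -0.3 -0.6] 31.8167
npot [[422.9, -258.2, 0.99]] wstack [[435.9, -81.2, 0.99], [449.1, -67.1, 1.94]]
```

View pics/c6.png

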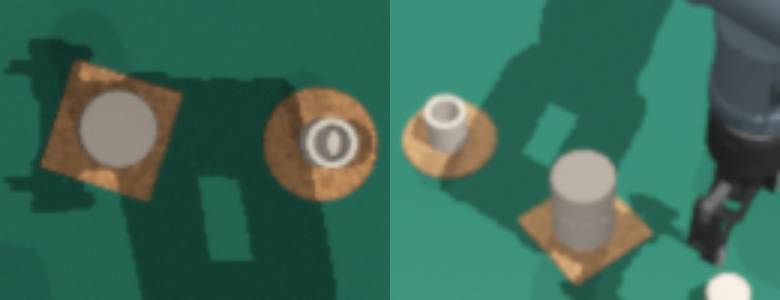

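The left crop shows the wide stack centred on the square mat at (118,128) and the narrow pot on the round mat at (332,143). The right crop shows the wide rims flush. Now the narrow cover.

Call:
play_rows(
  deltas=[
    [0,0.001,-0.015,0,0,0],
    [0,0.001,-0.03,0,0,0],
    [0,0.001,-0.045,0,0,0],
    [0,0.001,-0.06,0,0,0],
    [0,0.001,-0.075,0,0,0],
    [0,0.001,-0.09,0,0,0],
    [0,0.001,-0.105,0,0,0],
    [0,0.001,-0.12,0,0,0],
    [0,0.001,-0.133,0,0,0],
    [0,0.001,-0.133,0,0,0],
  ],
  claw=0.6,
)

```text
time: 32.75
ee_pos: [0.4386, 0.0898, 0.0074]
tcp_rot: [-0.002, 0.707, 0.707, -0.002]
contact_force: [-0.5, 0.5, 0.2]
gripper_width: 0.801
```

Call:
play_rows(
  deltas=[
    [0,0,0,0,0,0],
    [0,0,0,0,0,0],
    [0,0,0,0,0,0],
    [0,0,0,0,0,0],
    [0,0,0,0,0,0],
    [0,0,0,0,0,0],
    [0,0,0,0,0,0],
    [0,0,0,0,0,0],
    [0,0,0,0,0,0],
    [0,0,0,0,0,0],
  ],
  claw=-1,
)

```text
time: 33.58
ee_pos: [0.4417, 0.09, 0.0107]
tcp_rot: [0.001, 0.707, 0.707, 0.001]
contact_force: [-1.1, -1.0, 7.6]
gripper_width: 0.475
```

Call:
play_rows(
  deltas=[
    [0,0,0,0,0,0],
    [0,0,0,0,0,0],
    [0,0,0,0,0,0],
    [0,0,0,0,0,-0.12],
    [0,0,0,0,0,-0.24],
    [0,0,0,0,0,-0.36],
    [0,0,0,0,0,-0.48],
    [0,0,0,0,0,-0.6],
    [0,0,0,0,0,-0.72],
    [0,0,0,0,0,-0.84],
  ],
  claw=0.6,
)

```text
time: 34.42
ee_pos: [0.4405, 0.0902, 0.0095]
tcp_rot: [-0.0, 0.935, 0.355, -0.0]
contact_force: [0.3, -0.8, 0.7]
gripper_width: 0.801
```

Call:
play_rows(
  deltas=[
    [0,0,0,0,0,-0.12],
    [0,0,0,0,0,-0.24],
    [0,0,0,0,0,-0.36],
    [0,0,0,0,0,-0.48],
    [0,0,0,0,0,-0.6],
    [0,0,0,0,0,-0.731],
    [0,0,0,0,0,-0.731],
    [0,0,0,0,0,-0.731],
    [0,0,0,0,0,-0.731],
    [0,0,0,0,0,-0.731],
  ],
)

```text
time: 35.25
ee_pos: [0.4406, 0.0902, 0.0095]
tcp_rot: [-0.0, 1.0, 0.001, -0.0]
contact_force: [0.2, 0.4, -1.1]
gripper_width: 0.799
```

Call:
play_rows(
  deltas=[
    [0,0,0,0,0,0],
    [0,0,0,0,0,0],
    [0,0,0,0,0,0],
    [0,0,0,0,0,0],
    [0,0,0,0,0,0],
    [0,0,0,0,0,0],
    [0,0,0,0,0,0],
    [0,0,0,0,0,0],
    [0,0,0,0,0,0],
    [0,0,0,0,0,0],
  ],
  claw=-1,
)

```text
time: 36.08
ee_pos: [0.4409, 0.0902, 0.01]
tcp_rot: [0.0, 1.0, 0.0, 0.0]
contact_force: [-2.2, -0.1, 4.8]
gripper_width: 0.466
```

```bash
python3 noise.py
```

```text
mean [0.4409 0.0902 0.01  ] sd [0. 0. 0.] [0.e+00 1.e+00 2.e-04 2.e-04] 0.467 [-1.2  1.   4.1] 36.2833
```

Call:
play_rows(
  deltas=[
    [0,0,0.008,0,0,0],
    [0,0,0.02,0,0,0],
    [0,0,0.04,0,0,0],
    [0,0,0.06,0,0,0],
    [0,0,0.08,0,0,0],
    [0,0,0.1,0,0,0],
    [0,0,0.12,0,0,0],
    [0,0,0.13,0,0,0],
    [-0.002,-0.01,0.14,0,0,0],
    [-0.004,-0.03,0.14,0,0,0],
  ],
)

```text
time: 37.12
ee_pos: [0.4374, 0.0606, 0.1514]
tcp_rot: [-0.0, 1.0, 0.001, 0.001]
contact_force: [-0.1, -0.7, -1.4]
gripper_width: 0.467
```

Call:
play_rows(
  deltas=[
    [0,-0.03,0,0,0,0],
    [0,-0.06,0,0,0,0],
    [0,-0.09,0,0,0,0],
    [-0.002,-0.12,0,0,0,0],
    [-0.004,-0.15,0,0,0,0],
    [-0.006,-0.175,0,0,0,0],
    [-0.008,-0.2,0,0,0,0],
    [-0.01,-0.225,0,0,0,0],
    [-0.012,-0.25,0,0,0,0],
    [-0.014,-0.275,0,0,0,0],
  ],
)

```text
time: 37.95
ee_pos: [0.4213, -0.2162, 0.1489]
tcp_rot: [-0.0, 1.0, -0.0, -0.001]
contact_force: [0.4, -1.2, -1.5]
gripper_width: 0.464
```

Call:
play_rows(
  deltas=[
    [-0.001,-0.02,0,0,0,0],
    [-0.002,-0.033,0,0,0,0],
    [-0.002,-0.04,0,0,0,0],
    [-0.002,-0.041,0,0,0,0],
    [-0.002,-0.041,-0.01,0,0,0],
    [-0.002,-0.041,-0.025,0,0,0],
    [-0.002,-0.041,-0.04,0,0,0],
    [-0.002,-0.041,-0.05,0,0,0],
    [-0.002,-0.041,-0.05,0,0,0],
    [-0.002,-0.041,-0.05,0,0,0],
  ],
)

```text
time: 38.78
ee_pos: [0.4203, -0.2546, 0.0988]
tcp_rot: [-0.001, 1.0, 0.0, -0.001]
contact_force: [0.2, -0.7, -0.7]
gripper_width: 0.464
```

Call:
play_rows(
  deltas=[
    [0,0,0,0,0,0],
    [0,0,0,0,0,0],
    [0,0,0,0,0,0],
    [0,0,0,0,0,0],
    [0,0,0,0,0,0],
    [0,0,0,0,0,0],
    [0,0,0,0,0,0],
    [0,0,0,0,0,0],
    [0,0,0,0,0,0],
    [0,0,0,0,0,0],
  ],
)

```text
time: 39.62
ee_pos: [0.4206, -0.2558, 0.0995]
tcp_rot: [-0.0, 1.0, -0.0, -0.0]
contact_force: [0.2, -0.1, -0.6]
gripper_width: 0.468
```

```bash
python3 noise.py; python3 -c "
from h import *
s=snap('scene'); save(s,'c7.png',(170,80,300,180),5)"
```

```text
mean [ 0.4206 -0.2558  0.0995] sd [0. 0. 0.] [-0.e+00  1.e+00 -1.e-04 -0.e+00] 0.468 [ 0.4  0.6 -0.8] 39.8167
```

View pics/c7.png

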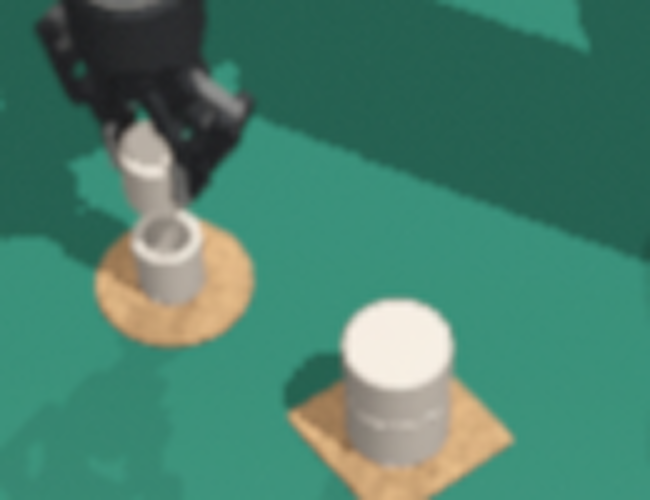

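The crop shows the narrow cover upright over the narrow pot (150,165 above 168,255) and the wide stack closed at (397,380). Lowering.

Call:
play_rows(
  deltas=[
    [0,0,-0.006,0,0,0],
    [0,0,-0.014,0,0,0],
    [0,0,-0.022,0,0,0],
    [0,0,-0.029,0,0,0],
    [0,0,-0.034,0,0,0],
    [0,0,-0.037,0,0,0],
    [0,0,-0.0385,0,0,0],
    [0,0,-0.0393,0,0,0],
    [0,0,-0.0393,0,0,0],
    [0,0,-0.0393,0,0,0],
  ],
)

```text
time: 40.7
ee_pos: [0.4209, -0.256, 0.0605]
tcp_rot: [0.0, 1.0, -0.0, 0.0]
contact_force: [-0.2, 1.1, -0.7]
gripper_width: 0.464
```

Call:
play_rows(
  deltas=[
    [0,0,0,0,0,0],
    [0,0,0,0,0,0],
    [0,0,0,0,0,0],
    [0,0,0,0,0,0],
    [0,0,0,0,0,0],
    [0,0,0,0,0,0],
    [0,0,0,0,0,0],
    [0,0,0,0,0,0],
    [0,0,0,0,0,0],
    [0,0,0,0,0,0],
  ],
)

```text
time: 41.53
ee_pos: [0.4206, -0.2558, 0.0602]
tcp_rot: [-0.0, 1.0, -0.0, -0.0]
contact_force: [0.4, 0.2, -1.2]
gripper_width: 0.467
```

```bash
python3 noise.py; python3 -c "
from h import *
s=snap('scene'); save(s,'c8.png',(180,80,260,150),8)"
```

```text
mean [ 0.4207 -0.2558  0.0603] sd [0. 0. 0.] [ 0.e+00  1.e+00 -1.e-04  0.e+00] 0.467 [ 1.  -0.4 -0.8] 41.7333
```

View pics/c8.png

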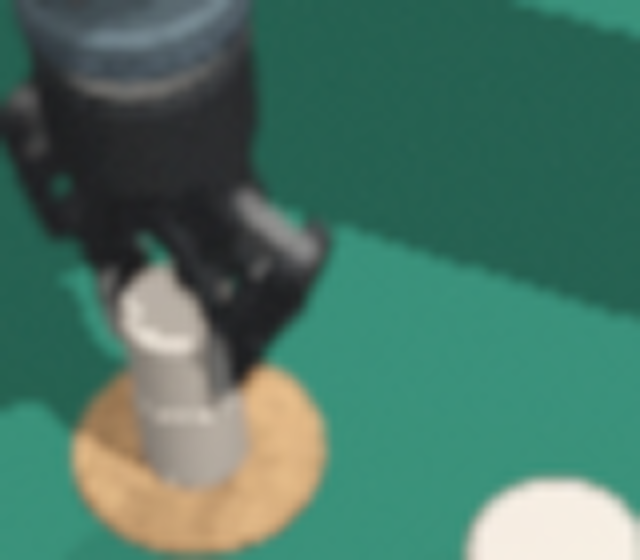

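The sides line up at the joint (190,412). The last 1 mm down, then release and retreat.

Call:
play_rows(
  deltas=[
    [0,0,-0.0005,0,0,0],
    [0,0,-0.001,0,0,0],
    [0,0,-0.0012,0,0,0],
    [0,0,-0.0012,0,0,0],
    [0,0,-0.0012,0,0,0],
    [0,0,-0.0012,0,0,0],
    [0,0,-0.0012,0,0,0],
    [0,0,-0.0012,0,0,0],
    [0,0,-0.0012,0,0,0],
    [0,0,-0.0012,0,0,0],
  ],
)

```text
time: 42.62
ee_pos: [0.4207, -0.2558, 0.0591]
tcp_rot: [0.0, 1.0, -0.0, 0.0]
contact_force: [-0.3, 0.4, -0.9]
gripper_width: 0.469
```

Call:
play_rows(
  deltas=[
    [0,0,0,0,0,0],
    [0,0,0,0,0,0],
    [0,0,0,0,0,0],
    [0,0,0,0,0,0],
    [0,0,0,0,0,0],
    [0,0,0.01,0,0,0],
    [0,0,0.025,0,0,0],
    [0,0,0.045,0,0,0],
    [0,0,0.065,0,0,0],
    [0,0,0.085,0,0,0],
  ],
  claw=1,
)

```text
time: 43.45
ee_pos: [0.4206, -0.2558, 0.1457]
tcp_rot: [0.0, 1.0, -0.0, 0.0]
contact_force: [1.0, 0.2, 0.2]
gripper_width: 1.0
```

Call:
play_rows(
  deltas=[
    [0,0,0.02,0,0,0],
    [0,0,0.04,0,0,0],
    [-0.01,-0.03,0.06,0,0,0],
    [-0.03,-0.06,0.06,0,0,0],
    [-0.05,-0.09,0.06,0,0,0],
    [-0.08,-0.12,0.06,0,0,0],
    [-0.1,-0.15,0.06,0,0,0],
    [-0.12,-0.18,0.06,0,0,0],
    [-0.14,-0.21,0.06,0,0,0],
    [-0.16,-0.24,0.06,0,0,0],
  ],
)

```text
time: 44.28
ee_pos: [0.2593, -0.4972, 0.2051]
tcp_rot: [0.0, 1.0, -0.0, 0.0]
contact_force: [-0.4, -1.7, 0.1]
gripper_width: 0.998
```

```bash
python3 noise.py; python3 -c "
from h import *
t=snap('top');s=snap('scene')
print('nstack',fit([t,s],white,(.421,-.255),.042,.004,.089),'wstack',fit([t,s],white,(.435,-.0785),.062,.004,.089))
im=np.hstack([cv2.resize(c['img'][y:y+100,x:x+130],None,fx=3,fy=3) for c,x,y in((t,250,180),(s,175,90))]); cv2.imwrite('pics/c9.png',im[:,:,::-1])
save(t,'t9.png',scale=1.5)"
```

```text
mean [ 0.258  -0.4991  0.2049] sd [0.0017 0.0024 0.0004] [ 1.0e-03  1.0e+00 -1.9e-03 -3.0e-04] 1.0 [ 0.3  0.4 -0.3] 44.4833
nstack [[422.6, -258.3, 0.95], [436.7, -239.2, 2.36]] wstack [[434.4, -76.3, 2.74], [448.9, -67.0, 1.94]]
```

View pics/c9.png

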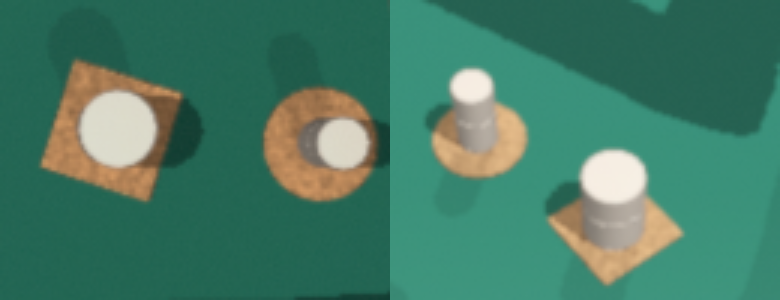

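View pics/t9.png

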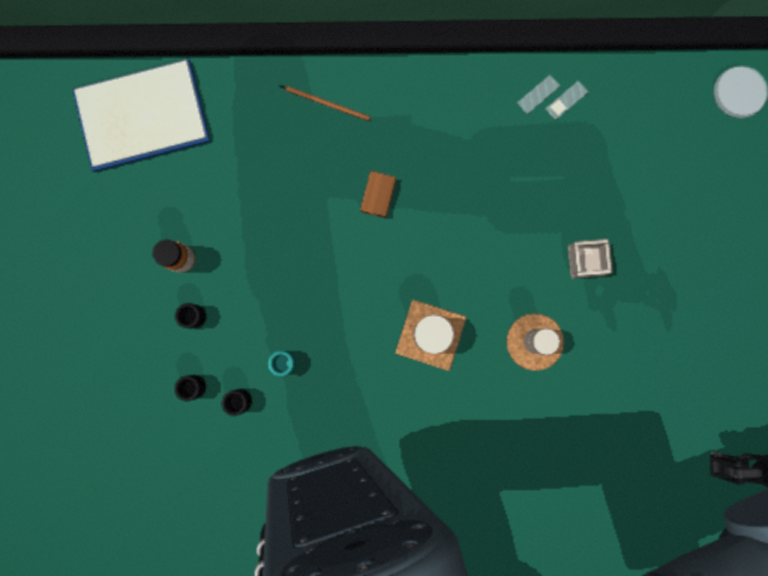

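Both stacks are closed and stand on their mats, and the square pot (591,259), jar (173,255) and slide box (378,193) are at their starting pixels. The gripper is clear, so I'm handing in.

```bash
python3 -c "
from h import *
print(ctrl.close_job())"
```

```text
the job is handed in; nothing more can be done
None
```

I closed up both germination pots and handed the job in at about 45 s of the 109 s allowed. The wide pot went onto the square mat, then the narrow pot onto the round mat, then each got its own cover. I squeezed every pot from two directions at right angles before lifting it, so it sat centred in the gripper.

**Last checks:**
- **Position on the mats:** the top camera put the wide pot about 1 mm from its mat's centre and the narrow pot about 1.3 mm from its own.
- **Rims:** the pictures show both joints flush all round as far as they can be seen, and both stacks upright.
- **Bystanders:** the square pot, jar and slide box are at the same pixels as at the start. The black and turquoise pots weren't disturbed either.
- **Forces:** the wrist readings I saw stayed under about 8 N.

**Checks that disagreed:**
- **Late scene-camera fits:** these failed because the white mask ran into the mats (area ratios around 2), so I ignored them. The final top-camera fit of the wide stack failed the same way. For that stack I used the earlier fit, taken just after it was covered, and the last picture.
- **Camera offset:** the two cameras differed by 2–4 mm, so I used the arm's own readings to line up the covers.

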